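# Latch the tube rack at the top of its lift and slide the drip tray under it

### The job

Lift the rack of tubes out of the heating block by its teal bar until the red pawl has passed the top (yellow) rung, then lower it gently so that the pawl seats on that rung and takes the whole weight before you let go; do not let the rack fall or force the pawl down on the rung. Then slide the drip tray by its black grip fully home under the tubes, and leave everything else on the bench where it is.

Things in the scene. Friction and masses are not known exactly. Their poses are not given: they have to be found in the camera images.
- heater: White dry-block heater with a lift mast, fixed on the bench, 200 (x) x 355 (y) x 85 mm; place and yaw vary. Origin on the bench under the middle of its aluminium heating block (top 101 mm high). Its +y points from the mast (y = -112 mm) past the block towards the drip tray.
- mast_foot (a point): Foot of the mast on the heater, 85 mm high, midway between its two posts (60 mm apart along x, tops 338 mm high). Two rubber-mounted 10 mm rungs (8 N/mm) cross between them: on the grey one the rack would hang 33 to 38 mm up (tubes still in the block), on the yellow top one 66 to 94 mm up. They are bolted at another height on every heater and not measured: find the seat by feel.
- tube_rack (a joint): Height in m of the steel rack of eight tubes above its lowest position (0: its start, tubes standing in the block). It slides straight up and down on the mast, to a stop at 0.122. It weighs 6 to 10 N and falls when let go, unless the pawl holds it.
- lift_bar (a point): Centre of the rack's teal lifting bar: round, 14 mm thick, 101 mm long, level, along the heater's y, over the middle of the rack, an upright at each end; 207 mm above the bench with the rack down. The tube caps lie 42 mm below it. Grip it from above, the fingers closing along the heater's x.
- pawl: Red hook on the rack at the mast, pivoted at its origin about its x axis (parallel to the heater's), with a counterweight. A passing rung turns it aside by up to 0.5 rad; 8 mm or more above a rung's seat it swings back by itself, and on lowering its mouth drops over the rung and carries the rack (the rung gives 1 mm). It stands the weight of the rack; 24 N on it bends it.
- drip_tray (a joint): How far in m the drip tray is pushed in: 0 right out, starts at 0 to 0.03, 0.130 fully home at its stop. Steel tray 96 x 130 x 14 mm on runners; slides towards the heater's -y with 2 N of friction and stays where left. It goes under the tubes only with the rack on the top rung; else it runs into them.
- tray_grip (a point): Centre of the tray's black upright grip at its outer (+y) end: 42 (x) x 12 (y) x 36 mm tall, 103 to 139 mm above the bench. Pinch it from above or push its outer face; beyond it (+y) the space is clear. With the tray home it is 145 mm from the middle of the rack (heater y = 145 mm).
- tube_stand: Blue plastic stand of spare tubes, 55 x 150 x 106 mm; a bystander, origin at the centre of its underside
- beaker: Glass beaker, 52 mm across, 70 mm tall; a bystander, origin at the centre of its underside
- amber_bottle: Amber bottle with white cap, 68 mm across, 135 mm tall; a bystander, origin at the centre of its underside
- white_tub: White screw-top tub, 92 mm across, 85 mm tall; a bystander, origin at the centre of its underside
- dish_stack: Three clear culture dishes in a stack, 94 mm across, 45 mm tall; a bystander, origin at the centre of its underside
- tip_box: Grey box with a clear teal lid, 84 x 124 x 60 mm; a bystander, origin at the centre of its underside
- forceps: Steel forceps, 135 mm long, lying flat; a bystander, origin at the centre of its underside (of its length, lying along x)
- timer: White bench timer, 62 x 62 x 18 mm; a bystander, origin at the centre of its underside

How it is judged (in metres and radians):
On the way, in this order (a step that is already met when the one before it is completed fails the run):
1. the rack hangs on the top rung by its pawl, at rest and let go (value of joint tube_rack between 0.062 and 0.1 m and contact force between pawl and anything else above 3.5 N and linear speed of pawl below 0.01 m/s and contact force between the fingers and tube_rack below 0.3 N), for 0.3 s.
2. the drip tray is fully home under the tubes (value of joint drip_tray above 0.126 m and value of joint tube_rack above 0.062 m), for 0.2 s.
At the end, for the whole second after the job is handed in: The rack hangs at rest on the top rung, 62 to 100 mm above its lowest position, with the pawl carrying at least 3.5 N, and the drip tray is pushed in to within 4 mm of its stop (0.126 or more) (all of step 2 and value of joint tube_rack below 0.1 m and contact force between pawl and anything else above 3.5 N and linear speed of pawl below 0.01 m/s); the robot touches nothing.
It fails at once if the pawl is forced or dropped on a rung: more than 24 N on it (contact force between pawl and anything else above 24 N).
It fails at once if the rack is let fall (goes down faster than 0.25 m/s) (velocity of joint tube_rack below -0.25 m/s).
It fails at once if a bystander is moved more than 30 mm (distance of any of tube_stand, beaker, amber_bottle, white_tub, dish_stack, tip_box, forceps, timer from where it was at the start of the episode above 0.03 m).
It also fails if it takes over 54 s, if anything falls off the work surface, if the arm or the gripper's body presses on something with over 40 N, if the wrist force passes 120 N, or if a joint passes its speed limit or range.

### The arm

A 6-joint arm with a two-finger parallel gripper is mounted at the origin on the work surface. World frame = base frame: x ahead of the robot, y to its left, z up, the work surface at z = 0. Lengths are in mm, angles in rad, forces in N, time in s.
With the tool pointing down it reaches from about 275 to 775 mm from the base axis. Payload 14.6 kg.
Tool frame: the origin (TCP) lies at the very end of the fingers, on their centre line; the grasp point (between the pads) lies 19 mm behind it (arm.grip_depth is the distance from the TCP to the grasp point, in mm); z points along the fingers, x is the direction in which the jaws open and shut, and the axes are right-handed (so a half turn about z gives the same grasp; the last joint's range is limited). The gripper opens to 85 mm and grips with 20 to 120 N. Pads are 22 mm wide; open, the fingers measure 114 mm over their backs; the gripper's body (76 mm by 85 mm) begins 54 mm behind the grasp point. The pads swing forward as they close: fully open they stand 13 mm farther back than shut.
Start: joints at [-1.474, 0.263, -0.048, 1.259, 0, 1.415], TCP at [130.796, -508.449, 231.278] pointing down, gripper open.
Joint ranges: [-2.65, 2.65], [-0.89, 1.7], [-1.18, 1.37], [-2.13, 2.11], [-1.35, 1.29], [-3.14, 3.14]. Speed limits (rad/s): [1.89, 1.89, 2.57, 2.79, 3.14, 3.14].

### API

Orientations are given as a rotation vector (axis times angle).
In Python, from rig import arm gives the robot as it stands.
- The arm moves only by the tool drive_tool, never from a script. Its argument "plan" is one flat list of numbers, 7 for each row, row after row: the turn, a rotation vector about the tool's x, y, z in rad, then the shift along the tool's x, y, z in cm, then the closure, from 0 (fully open) to 1 (shut). A call has 1 to 10 rows; each row shifts and turns the commanded pose from where the row before left it, along the tool's axes as they then stand; what a row does not reach is not made up. A row lasts 1/10 s, in which the tool goes at most 50 mm and 8.59 degrees, less where a joint would pass 70% of its speed; a pose out of reach is approached as far as the arm can. A call with a gripper value outside its range is refused whole. The fingers move at their own pace and stop on an object; "squeeze" is the grip in N (left out, the last holds). Time passes only in rows, so rows that do not move let the fingers close. It gives the time, the measured TCP pose, the force and the opening at its end, in the units of the state.
- arm.observe(): the state, without advancing time (a new reading comes with each control period).
- arm.grab_frame(name): name is "side" or "top" or "wrist"; returns the picture (384x512x3 uint8, red, green, blue); there is no depth.
- arm.get_calibration(name): a dict with "fovy" (degrees; the focal length in pixels is half the picture's height over the tangent of half this angle, whatever the lens; pixels are square), "cx", "cy" (the principal point, pixels), "R" (3x3) and "t" (3): a world point X has camera coordinates R X + t. Camera axes: x right, y down, z forward; pixel columns grow to the right and rows downward; lengths in mm; the calibration is good to about 2 mm. A picture is of the moment at which its call begins: read the wrist's pose just before it. get_calibration takes no time and is no camera call; for the wrist camera it gives the pose at the moment of the call.
- arm.close_job(): hands the job in, once; it reports no verdict.
The state is a dict: "t": time; "qpos": joint angles; "qd": joint speeds; "joint_efforts": joint torques, N m; "tcp_pos": TCP position; "eef_rot": TCP orientation; "contact_force": force on the tool from outside, world axes, zero at the start; "torque": the same for the moment, N m; "finger_gap": finger opening in mm.
Only numpy, scipy, OpenCV 4.12 (cv2) and the standard library are available. Lean on these libraries where they do the work, as an engineer would, in place of code of your own. Each camera call takes 0.05 s, during which the arm holds its last target. There are 200 camera calls.

## Working session

There is one attempt and no reset: what is moved stays moved. The work goes in short steps, Python scripts to look and compute and a tool call to move; the robot and the scene stay as the last step left them, time stands still between calls to the robot, and variables do not carry over. Pictures are saved under pics/ and viewed, about 8 in all and at most 12, crops included, and the job is handed in when it is done.

Besides the shell and the picture viewer there is one more tool, called after "Request:" by a JSON object that holds its "api" and its "payload", one argument or row to a line. drive_tool: Moves the arm, as the interface text tells. Its arguments: {"type":"object","properties":{"plan":{"type":"array"},"squeeze":{"type":"number"}},"required":["plan"]}

```bash
mkdir -p pics
python3 - <<'E'
from rig import arm
import cv2,numpy as np
s=arm.observe(); print({k:np.round(v,3).tolist() for k,v in s.items()}, arm.grip_depth)
a=[]
for n in("side","top"):
    c=arm.get_calibration(n); print(n,{k:np.round(v,3).tolist() for k,v in c.items()})
    f=arm.grab_frame(n); np.save(f"pics/{n}0.npy",f); cv2.imwrite(f"pics/{n}0.png",cv2.resize(f[:,:,::-1],(800,600),interpolation=cv2.INTER_CUBIC))
E
ls
```

```text
{'t': 0.0, 'qpos': [-1.474, 0.264, -0.049, 1.259, -0.0, 1.416], 'qd': [-0.0, 0.002, -0.0, -0.002, -0.001, -0.0], 'joint_efforts': [-0.003, -63.762, 38.458, 0.013, -0.001, 0.0], 'tcp_pos': [130.785, -508.142, 230.832], 'eef_rot': [-2.482, 1.924, 0.001], 'contact_force': [-0.001, -0.532, 0.808], 'torque': [-0.001, -0.014, 0.017], 'finger_gap': 85.54} 18.700000000000003
side {'fovy': 48.128, 'cx': 254.096, 'cy': 191.848, 'R': [[-0.96, -0.279, -0.015], [-0.174, 0.636, -0.752], [0.219, -0.719, -0.659]], 't': [515.654, 227.923, 1417.274]}
top {'fovy': 57.054, 'cx': 257.371, 'cy': 194.064, 'R': [[0.0, -1.0, 0.006], [-0.981, -0.002, -0.194], [0.194, -0.006, -0.981]], 't': [-23.751, 540.215, 1303.925]}
pics
```

View pics/top0.png

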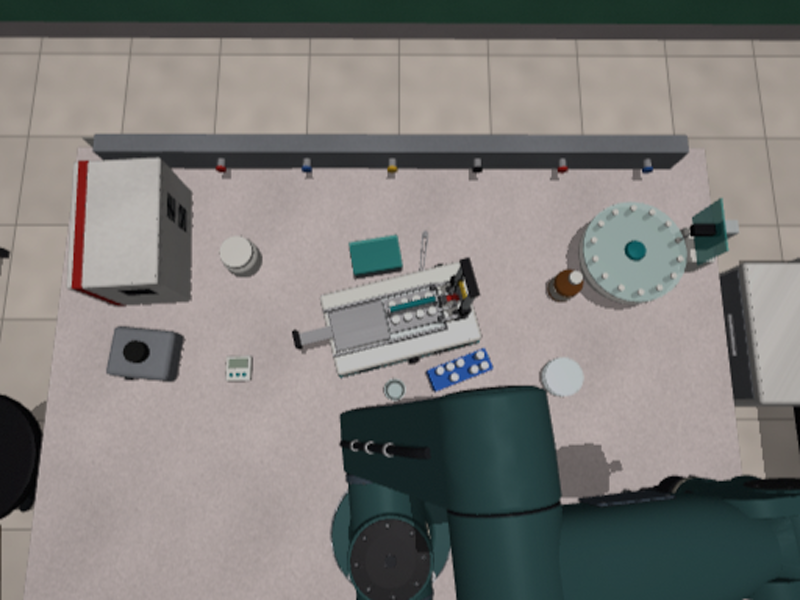

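View pics/side0.png

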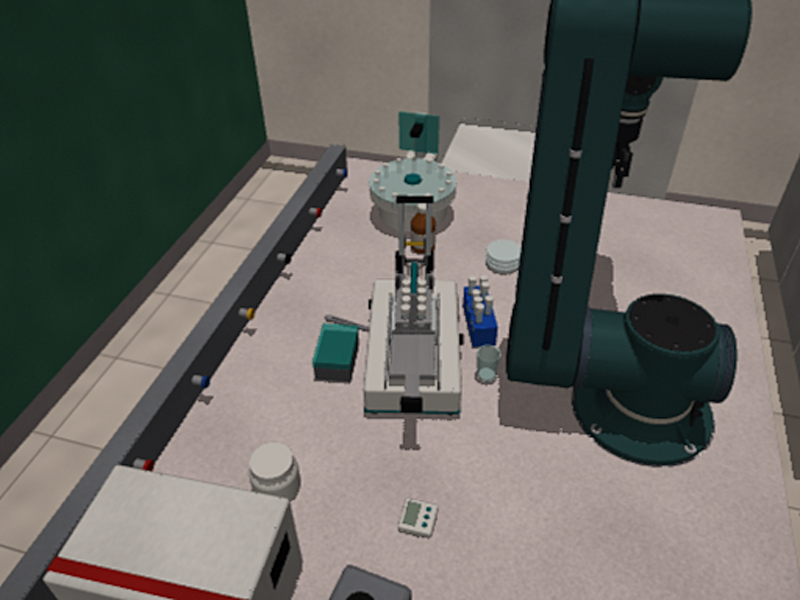

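The top view shows the teal bar near (413,304) and the black grip near (297,339), in 800x600 pixels. The mast is at about (462,288). The side view shows the grip at (411,404) and the bar at (414,278).

```bash
cat > h.py <<'E'
from rig import arm
import cv2,numpy as np
def ray(c,u,v):
    f=192/np.tan(np.radians(c["fovy"]/2)); R=np.array(c["R"]);t=np.array(c["t"])
    d=R.T@np.array([(u-c["cx"])/f,(v-c["cy"])/f,1]); return -R.T@t,d
def plane(c,u,v,z):
    o,d=ray(c,u,v); return o+d*(z-o[2])/d[2]
def proj(c,X):
    f=192/np.tan(np.radians(c["fovy"]/2)); p=np.array(c["R"])@X+c["t"]; return c["cx"]+f*p[0]/p[2],c["cy"]+f*p[1]/p[2]
def tri(r1,r2):
    (o1,d1),(o2,d2)=r1,r2; s=np.linalg.lstsq(np.c_[d1,-d2],o2-o1,rcond=None)[0]
    a,b=o1+s[0]*d1,o2+s[1]*d2; return (a+b)/2,np.linalg.norm(a-b)
E
python3 - <<'E'
from h import *
C={n:arm.get_calibration(n) for n in("side","top")}
F={n:np.load(f"pics/{n}0.npy") for n in C}
def blobs(n,m,box):
    x0,y0,x1,y1=box; M=np.zeros(m.shape,np.uint8); M[y0:y1,x0:x1]=m[y0:y1,x0:x1]
    k,l,st,ce=cv2.connectedComponentsWithStats(M)
    for i in range(1,k):
        if st[i,4]>8:
            ys,xs=np.where(l==i); r=cv2.minAreaRect(np.c_[xs,ys].astype(np.float32)); print(n,st[i].tolist(),ce[i].round(1),np.round(cv2.boxPoints(r),1).tolist())
S=.64
for n,b1,b2 in(("top",(235,180,300,215),(180,205,215,230)),("side",(255,160,275,200),(245,245,280,270))):
    h=cv2.cvtColor(F[n],cv2.COLOR_RGB2HSV)
    print("teal");blobs(n,((h[...,0]>78)&(h[...,0]<100)&(h[...,1]>110)&(h[...,2]>40)),b1)
    print("dark");blobs(n,(h[...,2]<45),b2)
crop=lambda n,x0,y0,w,hh,k:cv2.resize(F[n][y0:y0+hh,x0:x0+w,::-1],None,fx=k,fy=k,interpolation=cv2.INTER_NEAREST)
a=crop("top",180,160,130,85,6); cv2.imwrite("pics/ctop.png",a)
cv2.imwrite("pics/cside.png",crop("side",225,120,80,150,4))
E
```

```text
teal
top [250, 190, 28, 10, 94] [263.4 194.3] [[249.3000030517578, 196.1999969482422], [276.79998779296875, 189.3000030517578], [277.6000061035156, 192.39999389648438], [250.10000610351562, 199.1999969482422]]
dark
top [187, 212, 6, 11, 36] [189.5 217. ] [[186.8000030517578, 212.10000610351562], [189.60000610351562, 211.39999389648438], [192.1999969482422, 221.89999389648438], [189.39999389648438, 222.60000610351562]]
teal
side [263, 167, 4, 21, 74] [264.4 177.3] [[263.0, 167.0], [266.0, 167.0], [266.0, 187.0], [263.0, 187.0]]
dark
side [256, 254, 15, 10, 131] [262.8 258.7] [[256.0, 263.0], [256.0, 254.0], [270.0, 254.0], [270.0, 263.0]]
```

View pics/ctop.png

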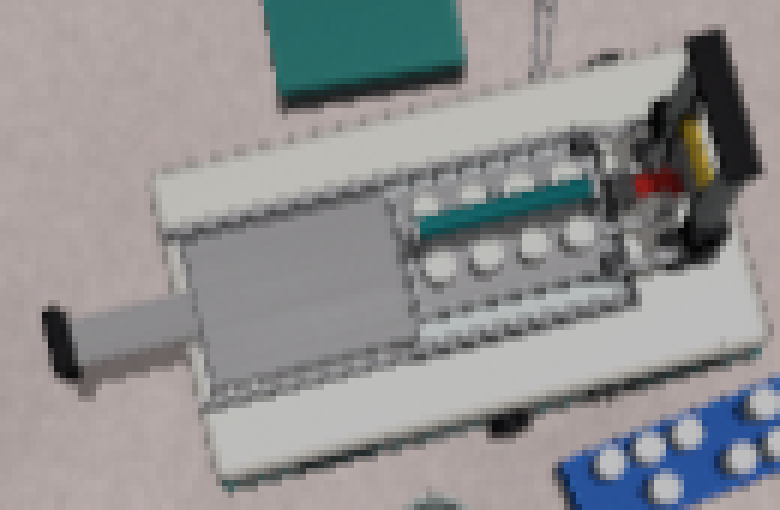

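View pics/cside.png

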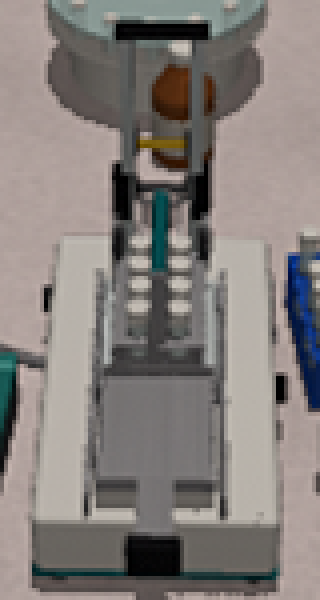

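The top crop has the bar running from about (420,226) to (590,188) and the grip at (60,342). The side crop shows the bar foreshortened at column ~160 and the grip's outer face at (154,555).

Run:
```python
from h import *
C={n:arm.get_calibration(n) for n in("side","top")}
for n in C: print(n,ray(C[n],0,0)[0])
t=C["top"];s=C["side"]
e1=plane(t,249.9,197.4,210);e2=plane(t,277.7,191.1,210);c=plane(t,263.6,194.3,210)
print("ends",e1,e2,"len",np.linalg.norm(e1-e2),"c",c)
b,g=tri(ray(t,263.6,194.3),ray(s,264.5,177.3));print("tri bar",b,g)
ax=(e1-e2)/np.linalg.norm(e1-e2);print("yaw of heater y",np.arctan2(ax[1],ax[0]))
for q in((189.7,217.2),(190,217)): print("grip top z125",plane(t,*q,125),"z139",plane(t,*q,139))
gt,g=tri(ray(t,189.8,217),ray(s,263.5,258.9));print("tri grip",gt,g)
v=gt-(e1+e2)/2; print("grip rel along/across",v[:2]@ax[:2],v[:2]@[ax[1],-ax[0]])
v=plane(t,189.8,217,130)[:2]-c[:2]; a=np.arctan2(v[1],v[0]);print("yaw bar->grip",a,np.hypot(*v))
# white body lower edge top view
p=[plane(t,180+x/6,160+y/6,85) for x,y in((157,178),(690,50),(222,485),(765,350))]
print([q.round(0)[:2].tolist() for q in p])
for i,j in((0,1),(2,3)): d=p[i]-p[j];print(np.arctan2(d[1],d[0]),np.hypot(*d[:2]))
R=cv2.Rodrigues(np.array(arm.observe()["eef_rot"],float))[0];print(R.round(3))
```

```text
side [ 223.7885227  1018.3299609  1113.29971226]
top [ 277.50672112  -14.70932491 1383.97657285]
ends [497.68823779   3.06539452 210.        ] [519.59950731 -91.19902456 210.        ] len 96.77749964108281 c [508.44797764 -43.29346792 210.        ]
tri bar [509.30881685 -43.10295034 212.46203546] 2.6538640758476917
yaw of heater y 1.7991853936344768
grip top z125 [441.11880077 219.65578374 125.        ] z139 [439.29941099 217.04961013 139.        ]
grip top z125 [441.84114845 218.60929517 125.        ] z139 [440.01372606 216.01475866 139.        ]
tri grip [442.19659837 219.81306437 122.38350457] 0.029502530102559075
grip rel along/across 272.07179116065294 -4.977092238164573
yaw bar->grip 1.8223749035136014 270.19450976241814
[[550.0, 169.0], [634.0, -166.0], [360.0, 124.0], [443.0, -209.0]]
1.814935134569615 345.66790831736114
1.8151493101106744 343.10336221135844
[[ 0.249 -0.968 -0.   ]
 [-0.968 -0.249  0.001]
 [-0.001 -0.    -1.   ]]
```

Request:
{"api": "drive_tool", "payload": {
  "plan": [0,0,0,-2.45,-3.21,-1,0,0,0,0,-2.45,-3.21,-1,0,0,0,0,-2.45,-3.21,-1,0,0,0,0,-2.45,-3.21,-1,0,0,0,0,-2.45,-3.21,-1,0,0,0,0,-2.45,-3.21,-1,0,0,0,0,-2.45,-3.21,-1,0,0,0,0,-2.45,-3.21,-1,0,0,0,0,-2.45,-3.21,-1,0,0,0,0,-2.45,-3.21,-1,0],
  "squeeze": 40
}}

```text
t: 1.1
tcp_pos: [381.3, -189.6, 331.6]
eef_rot: [-2.483, 1.925, 0.0]
contact_force: [0.9, -1.1, -0.7]
finger_gap: 85.4
```

Request:
{"api": "drive_tool", "payload": {
  "plan": [0,0,0,-2.45,-3.21,0,0,0,0,0,-2.45,-3.21,0,0,0,0,0,-2.45,-3.21,0,0,0,0,0,-2.45,-3.21,0,0,0,0,0,-2.45,-3.21,0,0]
}}

```text
t: 1.6
tcp_pos: [506.3, -30.9, 331.1]
eef_rot: [2.483, -1.925, -0.0]
contact_force: [0.3, -0.6, 0.9]
finger_gap: 85.2
```

Request:
{"api": "drive_tool", "payload": {
  "plan": [0,0,-0.142,0,0,0,0,0,0,-0.142,0,0,0,0,0,0,-0.142,0,0,0,0,0,0,-0.142,0,0,0,0,0,0,-0.142,0,0,0,0,0,0,-0.142,0,0,0,0,0,0,-0.142,0,0,0,0,0,0,-0.142,0,0,0,0,0,0,-0.142,0,0,0,0,0,0,-0.142,0,0,0,0]
}}

```text
t: 2.6
tcp_pos: [505.4, -32.5, 331.0]
eef_rot: [-3.137, -0.168, 0.001]
contact_force: [-0.0, 0.2, -0.9]
finger_gap: 85.5
```

Request:
{"api": "drive_tool", "payload": {
  "plan": [0,0,-0.142,0,0,0,0.3,0,0,0,0,0,0,0.3]
}}

```text
t: 2.8
tcp_pos: [505.5, -32.6, 331.0]
eef_rot: [-3.118, -0.384, 0.001]
contact_force: [-0.4, 1.0, -0.5]
finger_gap: 60.3
```

Run:
```python
from h import *
s=arm.observe();c=arm.get_calibration("wrist");f=arm.grab_frame("wrist")
cv2.imwrite("pics/w1.png",f[:,:,::-1])
R=cv2.Rodrigues(np.array(s["eef_rot"],float))[0];T=np.array(s["tcp_pos"]);print(R.round(3).tolist(),T,ray(c,0,0)[0])
h=cv2.cvtColor(f,cv2.COLOR_RGB2HSV);m=((h[...,0]>78)&(h[...,0]<100)&(h[...,1]>110)&(h[...,2]>40)).astype(np.uint8)
k,l,st,ce=cv2.connectedComponentsWithStats(m)
for i in range(1,k):
    if st[i,4]>200:
        ys,xs=np.where(l==i);b=cv2.boxPoints(cv2.minAreaRect(np.c_[xs,ys].astype(np.float32)))
        print(st[i],ce[i],[plane(c,*q,207).round(1)[:2].tolist() for q in b],"centre in tool",(R.T@(plane(c,*ce[i],209)-T)).round(1),plane(c,*ce[i],209))
```

```text
[[0.97, 0.243, -0.001], [0.243, -0.97, 0.0], [-0.001, -0.0, -1.0]] [505.45599554 -32.55483519 331.03719556] [490.72685377  31.26541272 474.22765689]
[  0  49  22  77 855] [ 8.19532164 83.27719298] [[271.0, 29.3], [288.0, 33.6], [290.3, -29.7], [272.1, -34.3]] centre in tool [-209.9  -89.8  122.2] [279.92654779   3.55893959 209.        ]
[ 342   92   75   90 5273] [377.85928314 136.0062583 ] [[582.2, -5.8], [568.3, 72.7], [623.3, 78.6], [641.9, -0.1]] centre in tool [110.6 -45.3 122. ] [601.6844397   38.23183825 209.        ]
[ 250  150   15  103 1310] [256.93282443 200.35114504] [[518.0, -101.0], [494.7, -1.5], [506.4, 1.3], [530.9, -97.9]] centre in tool [  2.6  14.7 122. ] [511.46603736 -46.21643668 209.        ]
```

View pics/w1.png

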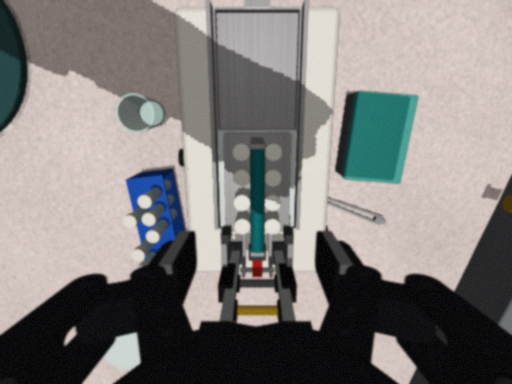

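Request:
{"api": "drive_tool", "payload": {
  "plan": [0,0,0,0.25,0.3,2.5,0.3,0,0,0,0,0,2.5,0.3,0,0,0,0,0,2.5,0.3,0,0,0,0,0,2.5,0.3,0,0,0,0,0,1.5,0.4,0,0,0,0,0,1.5,0.4,0,0,0,0,0,1.3,0.4,0,0,0,0,0,0,0.4],
  "squeeze": 50
}}

```text
t: 3.65
tcp_pos: [507.8, -34.7, 186.9]
eef_rot: [-3.118, -0.375, 0.004]
contact_force: [0.7, 0.6, -0.3]
finger_gap: 50.9
```

Request:
{"api": "drive_tool", "payload": {
  "plan": [0,0,0,0,0,0,0.7,0,0,0,0,0,0,0.8,0,0,0,0,0,0,0.9,0,0,0,0,0,0,1,0,0,0,0,0,0,1,0,0,0,0,0,0,1,0,0,0,0,0,0,1]
}}

```text
t: 4.35
tcp_pos: [507.7, -35.3, 189.0]
eef_rot: [3.117, 0.379, -0.002]
contact_force: [-9.5, -3.5, 9.5]
finger_gap: 12.2
```

Request:
{"api": "drive_tool", "payload": {
  "plan": [0,0,0,-0.1,0,-0.1,1,0,0,0,-0.05,0,-0.1,1,0,0,0,0,0,-0.2,1,0,0,0,0,0,-0.3,1,0,0,0,0,0,-0.3,1]
}}

```text
t: 4.85
tcp_pos: [507.6, -35.3, 198.5]
eef_rot: [3.118, 0.381, 0.001]
contact_force: [4.5, -1.3, -8.5]
finger_gap: 12.5
```

Request:
{"api": "drive_tool", "payload": {
  "plan": [0,0,0,0.05,0,-0.4,1,0,0,0,0,0,-0.4,1,0,0,0,0,0,-0.4,1,0,0,0,0,0,-0.4,1,0,0,0,0,0,-0.4,1,0,0,0,0,0,-0.4,1,0,0,0,0,0,-0.4,1,0,0,0,0,0,-0.4,1,0,0,0,0,0,-0.4,1,0,0,0,0,0,-0.4,1]
}}

```text
t: 5.85
tcp_pos: [507.6, -35.2, 238.6]
eef_rot: [3.118, 0.381, -0.0]
contact_force: [1.7, -4.4, -8.1]
finger_gap: 12.5
```

Request:
{"api": "drive_tool", "payload": {
  "plan": [0,0,0,0,0,-0.4,1,0,0,0,0,0,-0.4,1,0,0,0,0,0,-0.4,1,0,0,0,0,0,-0.4,1,0,0,0,0,0,-0.4,1,0,0,0,0,0,-0.4,1,0,0,0,0,0,-0.4,1,0,0,0,0,0,-0.4,1,0,0,0,0,0,-0.4,1,0,0,0,0,0,-0.4,1]
}}

```text
t: 6.85
tcp_pos: [507.6, -35.2, 278.6]
eef_rot: [3.118, 0.381, -0.0]
contact_force: [2.1, -4.9, -7.6]
finger_gap: 12.2
```

Request:
{"api": "drive_tool", "payload": {
  "plan": [0,0,0,0,0,-0.4,1,0,0,0,0,0,-0.4,1,0,0,0,0,0,-0.4,1,0,0,0,0,0,-0.3,1,0,0,0,0,0,-0.2,1,0,0,0,0,0,0,1,0,0,0,0,0,0,1]
}}

```text
t: 7.55
tcp_pos: [507.6, -35.2, 295.4]
eef_rot: [3.118, 0.381, -0.0]
contact_force: [0.3, -5.9, -7.0]
finger_gap: 12.1
```

Run:
```python
from h import *
f=arm.grab_frame("side");g=arm.grab_frame("top");np.save("pics/s2.npy",f);np.save("pics/t2.npy",g)
a=cv2.resize(f[100:190,235:300,::-1],None,fx=6,fy=6,interpolation=cv2.INTER_CUBIC)
b=cv2.resize(g[150:240,250:310,::-1],None,fx=6,fy=6,interpolation=cv2.INTER_CUBIC)
cv2.imwrite("pics/c2.png",np.hstack([a,b]))
f0=np.load("pics/side0.npy");t0=np.load("pics/top0.npy")
for n,F,b in(("side",f0,(255,145,275,165)),("top",t0,(285,170,305,200)),("side",f,(250,145,280,165)),("top",g,(285,170,305,200))):
    h=cv2.cvtColor(F,cv2.COLOR_RGB2HSV)
    for nm,m in(("yel",(abs(h[...,0].astype(int)-25)<6)&(h[...,1]>150)&(h[...,2]>70)),("red",((h[...,0]<6)|(h[...,0]>174))&(h[...,1]>150)&(h[...,2]>60))):
        ys,xs=np.where(m); k=(abs(xs-270)<40)&(abs(ys-165)<40); 
        if k.any(): print(n,nm,k.sum(),xs[k].mean(),ys[k].mean(),xs[k].min(),xs[k].max(),ys[k].min(),ys[k].max())
```

```text
side yel 22 265.0 155.5 260 270 155 156
top yel 25 295.64 185.28 294 298 180 190
top red 21 288.9047619047619 189.95238095238096 286 292 188 191
top yel 8 296.625 187.25 295 298 180 190
top red 34 293.02941176470586 183.2941176470588 289 298 181 185
```

View pics/c2.png

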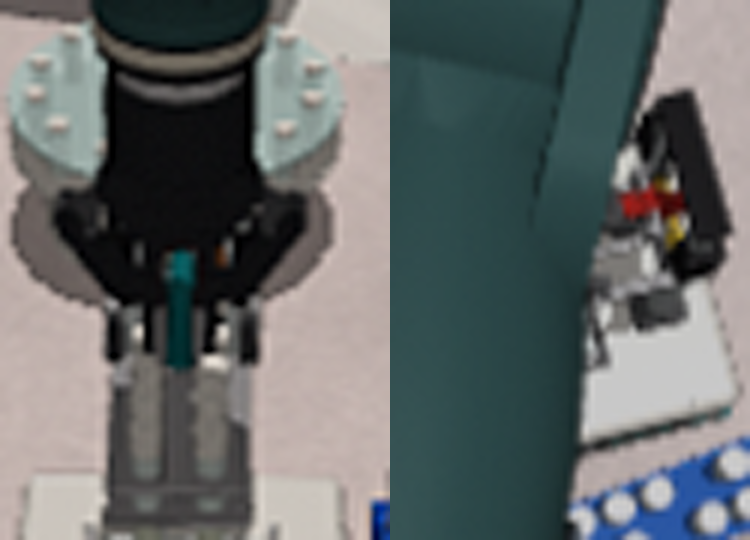

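The crop shows the red pawl (~(650,203)) standing over the yellow rung (~(672,232)), and the tubes clear of the block. I'll lower in small steps and watch the force.

Request:
{"api": "drive_tool", "payload": {
  "plan": [0,0,0,0,0,0.2,1,0,0,0,0,0,0.2,1,0,0,0,0,0,0.2,1,0,0,0,0,0,0.2,1,0,0,0,0,0,0.1,1,0,0,0,0,0,0,1]
}}

```text
t: 8.25
tcp_pos: [507.6, -35.2, 286.2]
eef_rot: [3.118, 0.381, -0.0]
contact_force: [0.8, -4.1, -8.5]
finger_gap: 12.0
```

Request:
{"api": "drive_tool", "payload": {
  "plan": [0,0,0,0,0,0.1,1,0,0,0,0,0,0.1,1,0,0,0,0,0,0,1]
}}

```text
t: 8.55
tcp_pos: [507.6, -35.2, 284.2]
eef_rot: [3.118, 0.381, -0.0]
contact_force: [1.1, -5.0, -7.4]
finger_gap: 12.1
```

Request:
{"api": "drive_tool", "payload": {
  "plan": [0,0,0,0,0,0.1,1,0,0,0,0,0,0.1,1,0,0,0,0,0,0,1]
}}

```text
t: 8.85
tcp_pos: [507.6, -35.2, 282.2]
eef_rot: [3.118, 0.381, -0.0]
contact_force: [0.9, -5.5, -7.3]
finger_gap: 12.2
```

Request:
{"api": "drive_tool", "payload": {
  "plan": [0,0,0,0,0,0.1,1,0,0,0,0,0,0.1,1,0,0,0,0,0,0,1]
}}

```text
t: 9.15
tcp_pos: [507.6, -35.2, 280.2]
eef_rot: [3.118, 0.381, -0.0]
contact_force: [2.6, -5.3, -7.4]
finger_gap: 12.6
```

Request:
{"api": "drive_tool", "payload": {
  "plan": [0,0,0,0,0,0.1,1,0,0,0,0,0,0.1,1,0,0,0,0,0,0,1]
}}

```text
t: 9.45
tcp_pos: [507.6, -35.2, 278.2]
eef_rot: [3.118, 0.381, -0.0]
contact_force: [0.8, -5.4, -7.8]
finger_gap: 11.8
```

Request:
{"api": "drive_tool", "payload": {
  "plan": [0,0,0,0,0,0.1,1,0,0,0,0,0,0.1,1,0,0,0,0,0,0,1]
}}

```text
t: 9.75
tcp_pos: [507.6, -35.2, 276.2]
eef_rot: [3.118, 0.381, -0.0]
contact_force: [1.4, -4.9, -8.5]
finger_gap: 12.4
```

Request:
{"api": "drive_tool", "payload": {
  "plan": [0,0,0,0,0,0.1,1,0,0,0,0,0,0.1,1,0,0,0,0,0,0,1]
}}

```text
t: 10.05
tcp_pos: [507.7, -35.2, 274.7]
eef_rot: [3.118, 0.381, 0.001]
contact_force: [-1.3, -5.3, 0.4]
finger_gap: 12.2
```

Request:
{"api": "drive_tool", "payload": {
  "plan": [0,0,0,0,0,0,1,0,0,0,0,0,0,1,0,0,0,0,0,0,1],
  "squeeze": 20
}}

```text
t: 10.35
tcp_pos: [507.7, -35.2, 274.7]
eef_rot: [3.118, 0.381, 0.001]
contact_force: [-1.1, -4.9, -0.6]
finger_gap: 12.1
```

Request:
{"api": "drive_tool", "payload": {
  "plan": [0,0,0,0,0,0,0.8,0,0,0,0,0,0,0.75,0,0,0,0,0,0,0.6,0,0,0,0,0,0,0.45,0,0,0,0,0,0,0.4,0,0,0,0,0,0,0.4]
}}

```text
t: 10.95
tcp_pos: [507.8, -35.1, 274.3]
eef_rot: [-3.118, -0.381, -0.0]
contact_force: [0.1, -0.0, -1.0]
finger_gap: 51.5
```

The pawl is carrying the rack at a lift of about 87 mm, and it's released. Next I retreat and go beyond the tray grip.

Request:
{"api": "drive_tool", "payload": {
  "plan": [0,0,0,0,0,-0.5,0.4,0,0,0,0,0,-1.5,0.4,0,0,0,0,0,-2.5,0.4,0,0,0,0,0,-2.5,0.4,0,0,0,0,0,0,0.4]
}}

```text
t: 11.45
tcp_pos: [508.5, -35.3, 347.2]
eef_rot: [3.117, 0.381, 0.006]
contact_force: [0.1, -0.1, -0.7]
finger_gap: 50.9
```

Request:
{"api": "drive_tool", "payload": {
  "plan": [0,0,0,0,-4,0,0.6,0,0,0,0,-4,0,0.8,0,0,0,0,-4,0,1,0,0,0,0,-4,0,1,0,0,0,0,-4,0,1,0,0,0,-0.1,-4,0,1,0,0,0,0,-4,0,1,0,0,0,0,-2.8,0,1,0,0,0,0,0,0,1]
}}

```text
t: 12.35
tcp_pos: [431.6, 266.1, 343.8]
eef_rot: [-3.117, -0.386, 0.001]
contact_force: [0.3, 0.1, -0.4]
finger_gap: -0.0
```

Run:
```python
from h import *
s=arm.observe();c=arm.get_calibration("wrist");f=arm.grab_frame("wrist");g=arm.grab_frame("side")
cv2.imwrite("pics/w3.png",np.hstack([f[::1,:,::-1][:, 100:412],cv2.resize(g[90:286,210:320,::-1],None,fx=384/196,fy=384/196)]))
print(s["tcp_pos"],s["eef_rot"],s["finger_gap"])
R=cv2.Rodrigues(np.array(s["eef_rot"],float))[0];print("grip proj",proj(c,np.array([442,219,139])))
```

```text
[431.62623068 266.13398751 343.84826722] [-3.11737779e+00 -3.85971498e-01  9.74564354e-04] -0.019661044472294647
grip proj (np.float64(253.4757190392997), np.float64(206.88809452740034))
```

View pics/w3.png

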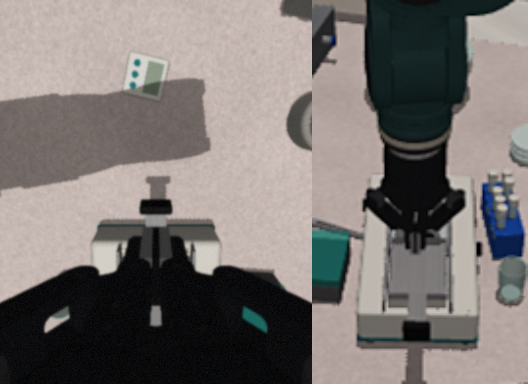

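The grip shows at (255,206) in the wrist image, which matches the projection (253,207). Space beyond it is clear, so I'll descend.

Request:
{"api": "drive_tool", "payload": {
  "plan": [0,0,0,0,0,4,1,0,0,0,0,0,4,1,0,0,0,0,0,4,1,0,0,0,0,0,4,1,0,0,0,0,0,4,1,0,0,0,0,0,2.8,1,0,0,0,0,0,0,1]
}}

```text
t: 13.15
tcp_pos: [431.1, 261.7, 113.5]
eef_rot: [3.117, 0.378, -0.008]
contact_force: [-0.4, -0.3, 0.6]
finger_gap: -0.0
```

Request:
{"api": "drive_tool", "payload": {
  "plan": [0,0,0,0,1,0,1,0,0,0,0,1,0,1,0,0,0,0,0.8,0,1,0,0,0,0,0.8,0,1,0,0,0,0,0.8,0,1,0,0,0,0,0.8,0,1,0,0,0,0,0.8,0,1]
}}

```text
t: 13.85
tcp_pos: [447.4, 204.8, 116.5]
eef_rot: [-3.118, -0.381, -0.001]
contact_force: [0.3, 3.7, 1.2]
finger_gap: -0.4
```

Request:
{"api": "drive_tool", "payload": {
  "plan": [0,0,0,0,1,0,1,0,0,0,0,1,0,1,0,0,0,0,1,0,1,0,0,0,0,1,0,1,0,0,0,0,1,0,1,0,0,0,0,1,0,1,0,0,0,0,1,0,1,0,0,0,0,0.8,0,1,0,0,0,0,0.4,0,1,0,0,0,0,0,0,1]
}}

```text
t: 14.85
tcp_pos: [466.7, 125.0, 116.1]
eef_rot: [3.118, 0.379, -0.001]
contact_force: [0.5, -1.1, 0.4]
finger_gap: -0.1
```

Request:
{"api": "drive_tool", "payload": {
  "plan": [0,0,0,0,0.3,0,1,0,0,0,0,0.3,0,1,0,0,0,0,0.3,0,1,0,0,0,0,0,0,1]
}}

```text
t: 15.25
tcp_pos: [468.9, 116.7, 116.2]
eef_rot: [3.118, 0.381, -0.0]
contact_force: [0.5, -0.6, -0.1]
finger_gap: -0.2
```

Request:
{"api": "drive_tool", "payload": {
  "plan": [0,0,0,0,0.2,0,1,0,0,0,0,0.1,0,1,0,0,0,0,0.1,0,1,0,0,0,0,0,0,1]
}}

```text
t: 15.65
tcp_pos: [470.0, 113.0, 116.3]
eef_rot: [3.118, 0.381, -0.0]
contact_force: [-0.5, 0.8, -0.5]
finger_gap: -0.0
```

Request:
{"api": "drive_tool", "payload": {
  "plan": [0,0,0,0,0.15,0,1,0,0,0,0,0.15,0,1]
}}

```text
t: 15.85
tcp_pos: [470.7, 110.2, 116.3]
eef_rot: [-3.118, -0.381, 0.0]
contact_force: [-1.6, 1.3, -0.7]
finger_gap: -0.2
```

Request:
{"api": "drive_tool", "payload": {
  "plan": [0,0,0,0,0.15,0,1,0,0,0,0,0.15,0,1]
}}

```text
t: 16.05
tcp_pos: [470.7, 109.8, 116.3]
eef_rot: [-3.111, -0.382, 0.001]
contact_force: [-8.4, 33.2, 4.5]
finger_gap: -0.4
```

The stop is reached, with force rising to about 33 N and no further motion. I'll back off.

Request:
{"api": "drive_tool", "payload": {
  "plan": [0,0,0,0,-0.5,0,1,0,0,0,0,-2,0,1,0,0,0,0,-3,0,1,0,0,0,0,-3,0,1,0,0,0,0,-3,-3,1,0,0,0,0,-3,-4,1,0,0,0,0,-3,-4,1,0,0,0,0,-3,-4,1,0,0,0,0,0,0,1]
}}

```text
t: 16.95
tcp_pos: [423.0, 309.5, 271.0]
eef_rot: [-3.115, -0.385, -0.012]
contact_force: [0.9, -1.2, -0.2]
finger_gap: 0.1
```

Run:
```python
from h import *
f=arm.grab_frame("top");g=arm.grab_frame("side");c=arm.get_calibration("top")
cv2.imwrite("pics/f4.png",np.hstack([cv2.resize(f[150:240,170:310,::-1],(560,360)),cv2.resize(g[95:275,220:320,::-1],(200,360))]))
h=cv2.cvtColor(f,cv2.COLOR_RGB2HSV);m=((h[...,0]>78)&(h[...,0]<100)&(h[...,1]>110)&(h[...,2]>40));m[:,:240]=0;m[:,300:]=0;m[:180]=0;m[215:]=0
print(arm.observe()["t"],m.sum())
# predicted px of grip at home, in crop
yh=np.array([-.243,.970,0]);b=np.array([509.5,-44,0])
p=proj(c,b+145*yh+[0,0,139]);print("grip home crop px",(p[0]-170)*4,(p[1]-150)*4)
```

```text
17.05 109
grip home crop px 215.56887930195217 229.96666102085396
```

View pics/f4.png

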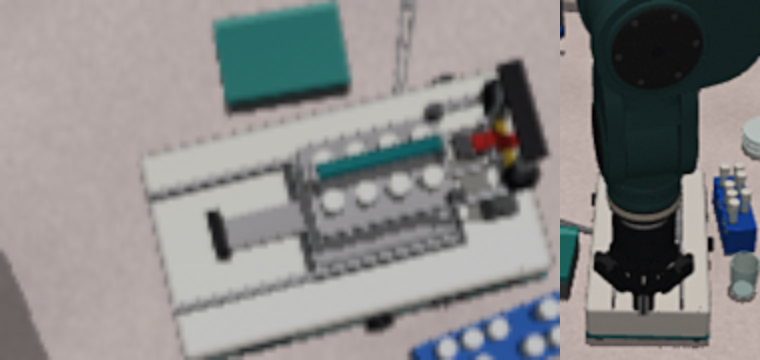

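The grip is at (217,233) and the prediction for home is (216,230). The bar is raised, the pawl lies over the yellow rung, and the bystanders look in place.

```bash
python3 -c "
from rig import arm
print(arm.close_job())"
```

```text
the job is handed in; nothing more can be done
None
```

The rack is hanging on the top (yellow) rung by its pawl, and the drip tray is pushed in to its stop. I handed the job in at about 17 s of the 54 s allowed; it reported no verdict.

- **Rack:** I gripped the teal bar, lifted it about 106 mm, and lowered it in 2 mm steps. At a lift of about 87 mm the load on the gripper went from about 8 N to about 0, so the pawl had the whole weight before I let go. In the last picture the pawl is still over the yellow rung.
- **Tray:** I pushed the outer face of the grip until it stopped moving, with the force reading rising to about 33 N. The grip then showed within 1 pixel of where it should be when fully home.
- **Bystanders and arm:** The tip box, forceps and tube stand, which were in the last picture, looked in place. I did not measure any bystander's position, and the amber bottle, white tub, dish stack and timer were out of that view or hardly visible. The arm was clear of everything.
- **Not measured directly:** The rack height comes from the tool's travel. The tool rose 2 mm as the fingers closed on the bar, so that height is uncertain by about 2 mm. Views of the bar from different cameras disagreed by about 3 mm.

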